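# Key the crank disc onto its pin and press it home

### The arm

A 7-joint arm with a two-finger parallel gripper is mounted at the origin on the work surface. World frame = base frame: x ahead of the robot, y to its left, z up, the work surface at z = 0. Lengths are in mm, angles in rad, forces in N, time in s.
With the tool pointing down it reaches from about 400 to 850 mm from the base axis. Payload 10.4 kg.
Tool frame: the origin (TCP) lies on the centre line of the jaws, within the pads' length; the fingertips stand 8 mm ahead of it and the grasp point (between the pads) lies 11 mm behind it (finger_overhang is the distance from the TCP to the fingertips, in mm); z points along the fingers, y is the direction in which the jaws open and shut (so a half turn about z gives the same grasp; the last joint's range is limited). The gripper opens to 85 mm and grips with 20 to 120 N. Pads are 22 mm wide; open, the fingers measure 114 mm over their backs; the gripper's body (76 mm by 85 mm) begins 54 mm behind the grasp point. The pads swing forward as they close: fully open they stand 13 mm farther back than shut.
Start: joints at [1.309, 0.332, -0.065, 1.46, 0.022, 1.35, -0.088], TCP at [147.856, -607.28, 239.338] pointing down, gripper open.
Joint ranges: [-2.6, 2.6], [-0.5, 2.12], [-1.47, 1.34], [0.16, 2.42], [-1.27, 4.41], [0.06, 2.06], [-2.6, 2.6]. Speed limits (rad/s): [2.22, 2.22, 2.79, 2.79, 3.14, 3.14, 3.14].

### API

Orientations are given as [roll, pitch, yaw] about the fixed x, y, z axes, in that order (R = Rz(yaw) Ry(pitch) Rx(roll)).
In Python, from cell import * gives the robot as it stands. The module is installed in compiled form; this text tells all that it offers. Calls block until the motion is done:
- move_to(position, orientation): joint-space move of the TCP to a pose.
- move_linear(position, orientation=None, feed=150, guard=None): straight line of the TCP; orientation=None keeps the orientation; feed is the mean speed in mm/s. With guard (N) it stops when the force on the tool has changed by that much, and returns True; else False.
- move_j(angles): joint-space move.
- gripper_to(opening): opening from 0.0 (shut) to 1.0 (fully open); the grip force is fixed at half the most; returns when the fingers have stopped.
- sleep(seconds).
- solve_ik(position, orientation): joint angles nearest the present ones, or None.
- get_state(): the state.
- capture(name): name is "scene" or "side" or "wrist"; returns a dict with "img" (480x640x3 uint8, red, green, blue), "K" (3x3 intrinsics, pixels), "k1" (the pictures are not rectified: a ray, as slopes to the right and down, at radius r is drawn at 1 + k1 r^2 times it, then the intrinsics apply), "position" and "rotation" of the camera in the world; the wrist camera has in their place "T_tool_cam" (4x4, takes a point from camera to tool coordinates, whose origin is the TCP and whose axes are the flange's). Camera axes: x right, y up, looking along -z (the intrinsics and any distortion apply to the point x, -y, -z); pixel columns grow to the right and rows downward; lengths in mm; the calibration is good to about 2 mm. A picture is of the moment at which its call begins: read the wrist's pose just before it. There is no depth.
A pose or a line that the arm cannot do raises Unreachable and nothing moves.
- close_job(): hands the job in, once; it reports no verdict.
The state is a dict: "time": time; "joint_positions": joint angles; "qvel": joint speeds; "joint_torque": joint torques, N m; "eef_pos": TCP position; "tool_rot": TCP orientation; "ft_force": force on the tool from outside, world axes, zero at the start; "wrist_torque": the same for the moment, N m; "opening": opening from 0.0 (shut) to 1.0 (fully open).
Only numpy, scipy, OpenCV 4.12 (cv2) and the standard library are available. Lean on these libraries where they do the work, as an engineer would, in place of code of your own. Each camera call takes 0.05 s, during which the arm holds its last target.

### The job

The white crank disc of the opened gear unit is still sitting raised on top of the key pin. With a fingertip, push its upright steel stud around until the notch in the disc's rim stands over the key pin, then press the disc fully home so that the pin sits in the notch, and draw back. Do it all by gentle pushing and pressing: do not grip or squeeze the stud, do not lift the disc, and leave the meter, screwdriver, jar and bushing lying where they are.

Things in the scene. Friction and masses are not known exactly. Their poses are not given: they have to be found in the camera images.
- gearbox: Opened gear unit fixed to the bench: dark grey round casing, 154 mm in diameter (foot flange 164 mm, four feet reaching 83 mm in x and 79 mm in y) whose flat top is 52 mm above the bench, with a motor lying along its +x side (49 mm thick, up to 207 mm from the shaft axis, lower than the casing top). Origin: on the bench, on the vertical shaft axis; z up. The steel shaft, 14 mm in diameter, ends 74 mm above the bench.
- key_pin (a point): Point on top of the key pin. The pin is a bright steel dowel 10 mm thick with rounded ends, lying radially on the casing's top at the +x side of the gear unit, on the side of the motor, from 45 to 75 mm from the shaft axis; its round top stands 9 mm above the casing (61 mm above the bench). This point is 54 mm from the axis; the outer end of the pin shows beyond the disc's rim.
- notch (a point): Point in the middle of the notch, 54 mm from the shaft axis, level with the disc's top face. The notch is a slot 14 mm wide with parallel sides, cut right through the rim of the disc and 16 mm deep from the edge, diametrically opposite the stud. It must come over the key pin; pressed within about 3 mm of it, the pin's round top guides the notch in.
- disc_top (a point): Centre of the disc's top face, on the shaft axis. The disc is white plastic, 120 mm in diameter and 10 mm thick. Its top face is 71.5 mm above the bench while raised and 62.5 mm when home. A steel hub 26 mm in diameter stands 1 mm above the face; the shaft end stands 2.5 mm above the face while raised, 11.5 mm when home.
- stud: Upright steel stud (crank pin) fixed on the disc, 14 mm in diameter and 30 mm tall, with a collar 22 mm in diameter and 3 mm high at its foot. Origin: centre of its foot on the disc's top face, 40 mm from the shaft axis, opposite the notch. About 1.5 N sideways turns the disc, which stays where left. Push with a finger's flat side: it can wedge in the slit between closed fingers. Over 30 N on it counts as gripping.
- disc (a joint): Turn of the disc about the shaft, rad, growing counter-clockwise seen from above. 0 (and equally 6.283, one full turn) has the notch over the key pin. It starts between 1.0 and 5.28; it turns either way, limits -7 and 13.3.
- slide (a joint): How far the disc is pressed down the shaft, m: 0 raised (its underside 0.5 mm above the key pin), 0.009 fully home on the casing. A snug sliding fit that stays where it is left: about 5 N on the top face moves it slowly, up to 15 N is ample. Off the notch the pin blocks it at about 0.001 to 0.002. Negative values mean lifted (to -0.020).
- meter: Bystander: blue multimeter lying flat, 165 x 82 x 34 mm with a 6 mm dial; loose. Origin: centre of its underside.
- screwdriver: Bystander: loose screwdriver lying on the bench.
- jar: Bystander: closed glass jar 56 mm in diameter, 75 mm tall, standing; loose. Origin: centre of its underside.
- bushing: Bystander: stepped steel bushing standing, 44 mm in diameter at the foot, 34 mm tall; loose. Origin: centre of its underside.

How it is judged (in metres and radians):
At the end, for the whole second after the job is handed in: The disc is pressed down at least 7.5 of its 9 mm, the middle of its notch is within 4 mm of the key pin seen from above, and the disc is at rest (value of joint slide above 0.0075 m and horizontal distance between notch and key_pin below 0.004 m and velocity of joint disc between -0.05 and 0.05 rad/s); the robot touches nothing.
It fails at once if the disc is lifted more than 3 mm (value of joint slide below -0.003 m).
It fails at once if the stud is gripped or squeezed (more than 30 N on it) (contact force between the fingers and stud above 30 N).
It fails at once if the meter, screwdriver, jar or bushing is moved more than 20 mm (distance of any of meter, screwdriver, jar, bushing from where it was at the start of the episode above 0.02 m).
It also fails if it takes over 54 s, if anything falls off the work surface, if the arm or the gripper's body presses on something with over 40 N, if the wrist force passes 120 N, or if a joint passes its speed limit or range.

## Working session

There is one attempt and no reset: what is moved stays moved. The work goes in short steps, each a Python script; the robot and the scene stay as the last script left them, time stands still between calls to the robot, and variables do not carry over. Pictures are saved under pics/ and viewed, and the job is handed in when it is done.

```bash
mkdir -p pics; cat > h.py <<'E'
from cell import *
import numpy as np, cv2
from scipy.spatial.transform import Rotation as R
def shot(name,fn):
    s=get_state(); c=capture(name); cv2.imwrite('pics/'+fn+'.png',c['img'][:,:,::-1])
    import pickle
    if name=='wrist':
        Rt=R.from_euler('xyz',s['tool_rot']).as_matrix() if np.size(s['tool_rot'])==3 else np.array(s['tool_rot'])
        T=np.eye(4);T[:3,:3]=Rt;T[:3,3]=s['eef_pos'];T=T@np.array(c['T_tool_cam']); c['position']=T[:3,3];c['rotation']=T[:3,:3]
    c['position']=np.array(c['position']);c['rotation']=np.array(c['rotation']);c.pop('T_tool_cam',None)
    pickle.dump(c,open('pics/'+fn+'.pkl','wb')); return c
def load(fn):
    import pickle; return pickle.load(open('pics/'+fn+'.pkl','rb'))
def ray(c,u,v):
    K=np.array(c['K']);x=(u-K[0,2])/K[0,0];y=(v-K[1,2])/K[1,1];k=c['k1'];a,b=x,y
    for _ in range(30):
        f=1+k*(a*a+b*b);a,b=x/f,y/f
    d=c['rotation']@np.array([a,-b,-1.]);return c['position'],d/np.linalg.norm(d)
def onz(c,u,v,z):
    p,d=ray(c,u,v);return p+d*(z-p[2])/d[2]
def tri(l):
    A=np.zeros((3,3));b=np.zeros(3)
    for c,u,v in l:
        p,d=ray(c,u,v);M=np.eye(3)-np.outer(d,d);A+=M;b+=M@p
    X=np.linalg.solve(A,b);return X,[np.linalg.norm((np.eye(3)-np.outer(ray(c,u,v)[1],ray(c,u,v)[1]))@(X-c['position'])) for c,u,v in l]
def proj(c,P):
    q=c['rotation'].T@(np.array(P)-c['position']);a,b=q[0]/-q[2],-q[1]/-q[2];f=1+c['k1']*(a*a+b*b);K=np.array(c['K'])
    return K[0,0]*a*f+K[0,2],K[1,1]*b*f+K[1,2]
E
python3 - <<'E'
from h import *
for n in('scene','side','wrist'):
    c=shot(n,n+'0');print(n,c['position'],c['k1'],np.array(c['K'])[0,0])
s=get_state();print({k:np.round(v,3) for k,v in s.items()})
E
```

```text
scene [1130.8279384  -186.98662482  775.1845113 ] -0.028449546469062736 472.6030161269428
side [ 388.53104077 1153.23863898  736.55547771] -0.2154693390704891 617.4620054534062
wrist [ 225.8780339  -587.96749848  373.48122136] 0.014829399658873364 344.44475991088245
{'time': np.float64(0.15), 'joint_positions': array([ 1.309,  0.333, -0.065,  1.461,  0.022,  1.35 , -0.088]), 'qvel': array([ 0.001, -0.003, -0.001, -0.004,  0.   ,  0.003, -0.001]), 'joint_torque': array([ 2.0000e-03, -6.2582e+01,  5.0000e-02, -3.9185e+01,  1.6000e-02,
        8.0000e-03,  0.0000e+00]), 'eef_pos': array([ 147.763, -607.005,  238.708]), 'tool_rot': array([-3.141,  0.   ,  0.239]), 'ft_force': array([-0.156,  0.318,  0.152]), 'wrist_torque': array([-0.018, -0.027,  0.035]), 'opening': np.float64(0.999)}
```

View pics/scene0.png

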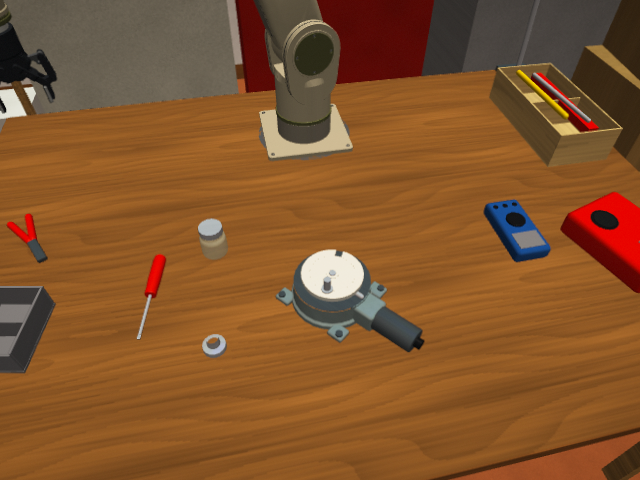

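View pics/side0.png

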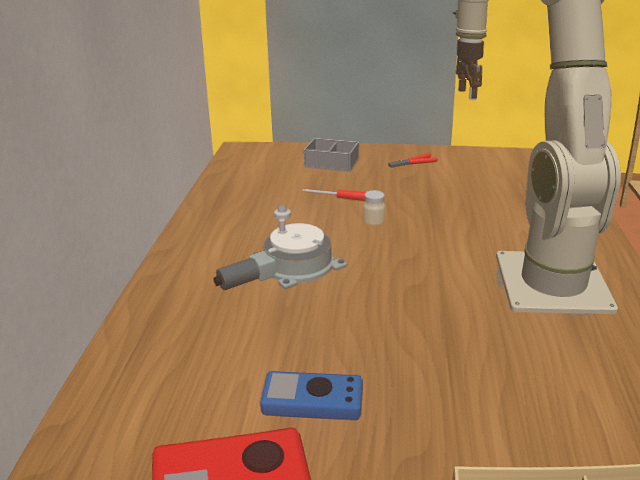

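View pics/wrist0.png

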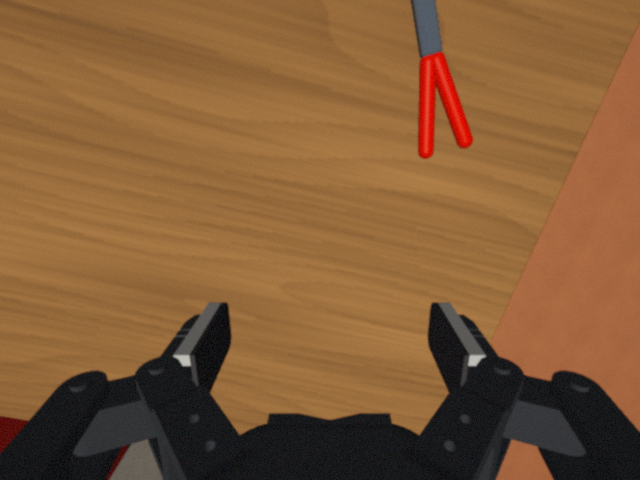

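```bash
python3 - <<'E'
from h import *
a=cv2.imread('pics/scene0.png')[235:355,265:425];b=cv2.imread('pics/side0.png')[195:295,205:355]
cv2.imwrite('pics/ca.png',cv2.resize(a,None,fx=5,fy=5,interpolation=cv2.INTER_CUBIC))
cv2.imwrite('pics/cb.png',cv2.resize(b,None,fx=5,fy=5,interpolation=cv2.INTER_CUBIC))
E
```

```text
(no output)
```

View pics/ca.png

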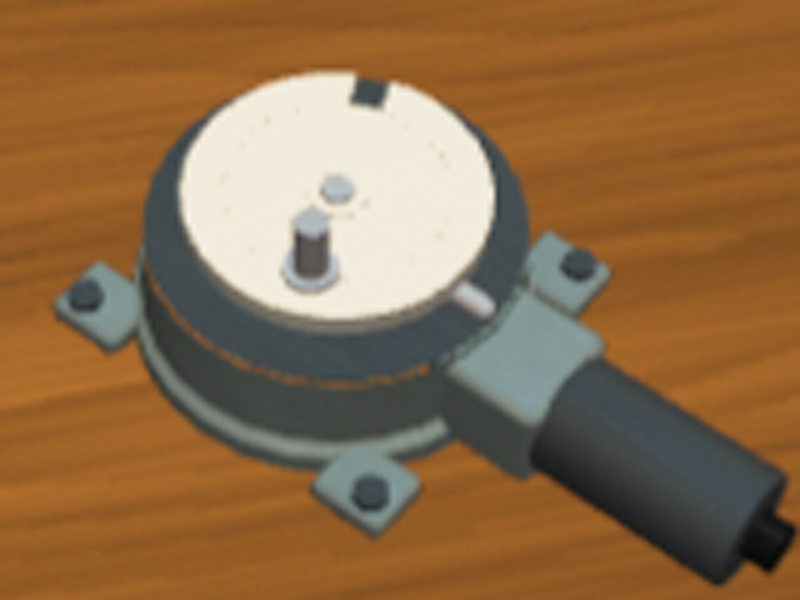

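View pics/cb.png

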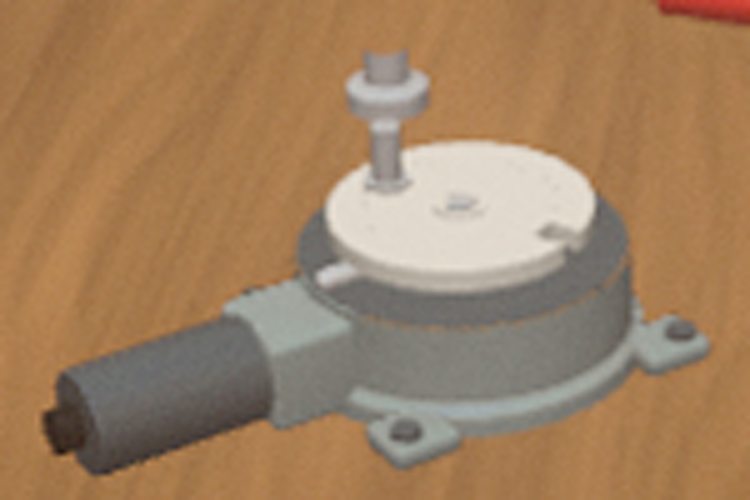

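The disc is raised. In the scene view the shaft end is at about (332,272), the stud at (327,284), the notch at (339,253) on the far side, and the outer pin end at (362,295). In the side view the same points are at (297,235), (282,226), (317,242) and (269,250).

```bash
python3 - <<'E'
from h import *
a=load('scene0');b=load('side0')
for n,p,q in [('shaft',(332.4,272.4),(297.2,235.2)),('studtop',(327.4,278.4),(282,220.2)),('studfoot',(327.2,290),(282.4,231.8)),('notch',(339,253.4),(317.4,242)),('pinend',(362.6,295.3),(269.4,250.4))]:
    print(n,tri([(a,*p),(b,*q)]))
X=tri([(a,332.4,272.4),(b,297.2,235.2)])[0]
for yaw in np.arange(-3,3.1,0.5):
    for pos in ([X[0],X[1],300],):
        j=solve_ik(pos,[np.pi,0,yaw]);print(round(yaw,2),None if j is None else np.round(j,2))
E
```

```text
shaft (array([759.67948959, 483.12600708, 755.86999451]), [np.float64(815.7077276246214), np.float64(815.7077276246214)])
studtop (array([759.67948959, 483.12600708, 755.86999451]), [np.float64(815.7077276246214), np.float64(815.7077276246214)])
studfoot (array([759.67948959, 483.12600708, 755.86999451]), [np.float64(815.7077276246214), np.float64(815.7077276246214)])
notch (array([759.67948959, 483.12600708, 755.86999451]), [np.float64(815.7077276246214), np.float64(815.7077276246214)])
pinend (array([759.67948959, 483.12600708, 755.86999451]), [np.float64(815.7077276246214), np.float64(815.7077276246214)])
-3.0 None
-2.5 None
-2.0 None
-1.5 None
-1.0 None
-0.5 None
0.0 None
0.5 None
1.0 None
1.5 None
2.0 None
2.5 None
3.0 None
```

```bash
python3 - <<'E'
from h import *
a=load('scene0');print(a['rotation'],a['K'],ray(a,332,272))
E
```

```text
[ 0.74146708 -0.01531814  1.35717808] [[472.60301613   0.         328.27852951]
 [  0.         472.60301613 244.06416086]
 [  0.           0.           1.        ]] (array([1130.8279384 , -186.98662482,  775.1845113 ]), np.float64(-1.0))
```

Rotation is given as rpy, so I'll convert it.

```bash
sed -i "s/    c\['position'\]=np.array(c\['position'\]);c\['rotation'\]=np.array(c\['rotation'\]);/    c['position']=np.array(c['position']);c['rotation']=rm(c['rotation']);/; s/^def load/def rm(r):\n    r=np.array(r);return r if r.ndim==2 else R.from_euler('xyz',r).as_matrix()\ndef load/; s/return pickle.load(open('pics\/'+fn+'.pkl','rb'))/c=pickle.load(open('pics\/'+fn+'.pkl','rb'));c['rotation']=rm(c['rotation']);return c/" h.py; python3 - <<'E'
from h import *
a=load('scene0');b=load('side0')
for n,p,q in [('shaft',(332.4,272.4),(297.2,235.2)),('studtop',(327.4,278.4),(282,220.2)),('studfoot',(327.2,290),(282.4,231.8)),('notch',(339,253.4),(317.4,242)),('pinend',(362.6,295.3),(269.4,250.4))]:
    X,r=tri([(a,*p),(b,*q)]);print(n,X.round(1),np.round(r,1))
X=tri([(a,332.4,272.4),(b,297.2,235.2)])[0]
for yaw in np.arange(-3,3.1,0.5):
        j=solve_ik([X[0],X[1],300],[np.pi,0,yaw]);print(round(yaw,2),None if j is None else np.round(j,2))
E
```

```text
shaft [575.3 -48.2  71.8] [1.4 1.4]
studtop [610.5 -65.5 100.2] [0.6 0.6]
studfoot [612.2 -66.4  69.2] [1.7 1.7]
notch [527.7 -24.2  69.1] [1.9 1.9]
pinend [630.7  -1.6  57.9] [0.5 0.5]
-3.0 [ 0.72  0.32 -0.9   1.46  0.25  1.48  1.54]
-2.5 [ 0.93  0.45 -1.24  1.45  0.43  1.54  1.92]
-2.0 [ 0.93  0.45 -1.24  1.45  0.43  1.54  2.42]
-1.5 None
-1.0 [-0.9   0.35  1.17  1.54 -0.32  1.46 -2.29]
-0.5 [ 0.61  0.28 -0.75  1.46  0.19  1.47 -2.2 ]
0.0 [ 0.63  0.29 -0.77  1.46  0.2   1.47 -1.71]
0.5 [ 0.64  0.29 -0.78  1.46  0.2   1.47 -1.21]
1.0 [ 0.65  0.29 -0.8   1.46  0.21  1.47 -0.72]
1.5 [ 0.66  0.3  -0.81  1.46  0.22  1.47 -0.22]
2.0 [ 0.68  0.3  -0.83  1.46  0.22  1.48  0.27]
2.5 [ 0.69  0.31 -0.85  1.46  0.23  1.48  0.77]
3.0 [ 0.72  0.32 -0.89  1.46  0.25  1.48  1.26]
```

Rough fix: the shaft is near (574,-47), the pin direction is about 0.67 rad, the notch is at 2.68 and the stud at about -0.47. That calls for about 2 rad clockwise. Next I'll close the gripper and take wrist pictures from above.

```bash
python3 - <<'E'
from h import *
gripper_to(0)
move_to([634,-95,215],[np.pi,0,2.5])
shot('wrist','w1')
move_linear([654,-75,215])
shot('wrist','w2')
s=get_state();print(s['time'],s['eef_pos'],s['tool_rot'],s['opening'],s['joint_positions'])
E
```

```text
3.8667 [653.94186145 -75.21657025 214.83385838] [-3.14130295e+00 -2.02572462e-04  2.50001273e+00] -0.0030996067658145324 [ 0.58621691  0.5325171  -0.78181415  1.36450029  0.37195609  1.39404967
  0.73920647]
```

View pics/w1.png

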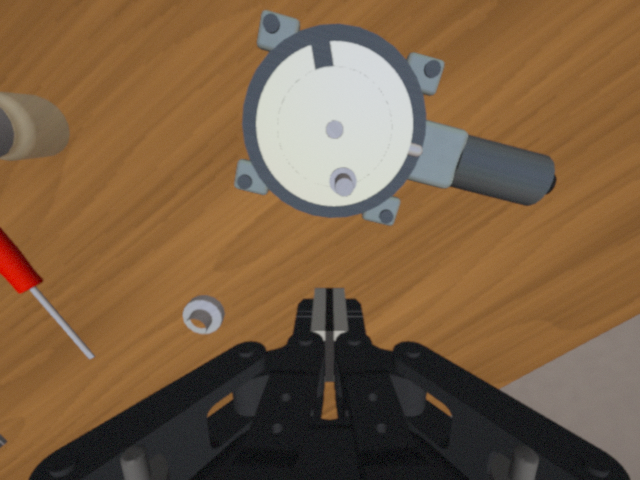

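View pics/w2.png

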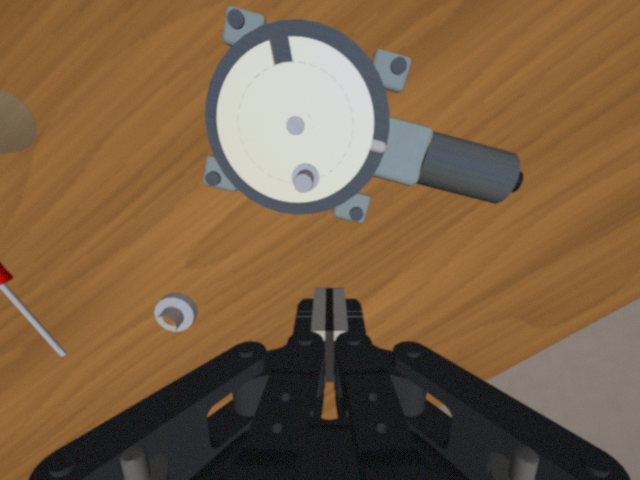

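```bash
python3 - <<'E'
from h import *
for n,(x,y) in (('w1',(235,10)),('w2',(197,8))):
    a=cv2.imread(f'pics/{n}.png')[y:y+215,x:x+215];cv2.imwrite(f'pics/c{n}.png',cv2.resize(a,(600,600),interpolation=cv2.INTER_CUBIC))
E
```

```text
(no output)
```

View pics/cw1.png

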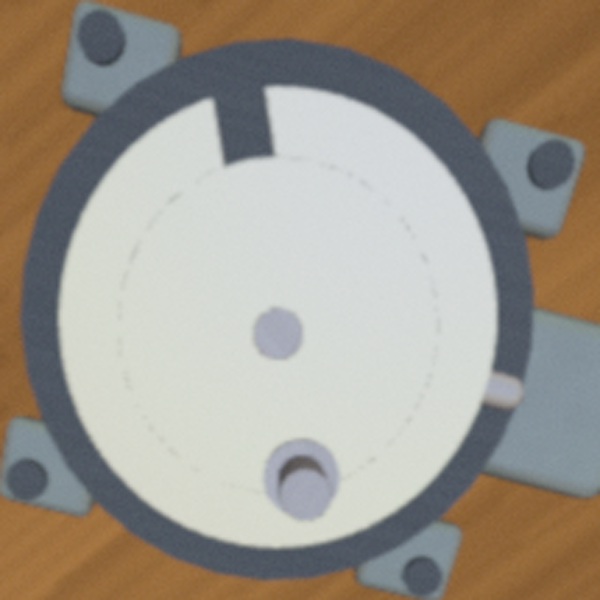

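View pics/cw2.png

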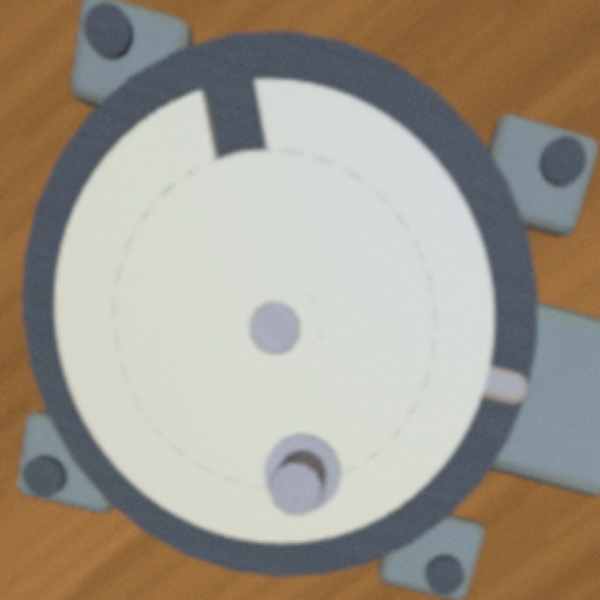

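```bash
python3 - <<'E'
from h import *
a=load('w1');b=load('w2');k=215/600
f=lambda c,o,p:(c,o[0]+p[0]*k,o[1]+p[1]*k)
D=[('shaft',(277.5,333),(274.5,327.5)),('studtop',(306,494),(296,490)),('notch',(244,126),(235,119)),('pinend',(523,392),(526,388))]
Z=dict(shaft=74,studtop=101.5,notch=71.5,pinend=57)
P={}
for n,p,q in D:
    A=f(a,(235,10),p);B=f(b,(197,8),q)
    X,r=tri([A,B]);print(n,X.round(1),np.round(r,2),onz(*A,Z[n]).round(1),onz(*B,Z[n]).round(1))
    P[n]=(onz(*A,Z[n])+onz(*B,Z[n]))/2
S=P['shaft']
for n in('studtop','notch','pinend'):
    d=(P[n]-S)[:2];print(n,np.hypot(*d),np.arctan2(d[1],d[0]))
E
```

```text
shaft [575.2 -48.   73.8] [0.07 0.07] [575.1 -48.   74. ] [575.3 -48.1  74. ]
studtop [610.9 -65.9 102.8] [0.26 0.26] [610.9 -65.8 101.5] [611.2 -66.3 101.5]
notch [529.2 -24.6  71.8] [0.09 0.09] [529.1 -24.5  71.5] [529.2 -24.7  71.5]
pinend [630.9  -1.1  64.3] [0.03 0.03] [6.325e+02 1.000e-01 5.700e+01] [ 6.32e+02 -5.00e-01  5.70e+01]
studtop 40.14667638566806 -0.46538054993748806
notch 51.67232310441789 2.671436996789492
pinend 74.45462730576055 0.6976011064444375
```

Stud angle is -0.465, notch 2.672 and pin 0.695, so the stud has to reach -2.446 (triangulated heights agree with the text). I'll come in on the counter-clockwise side and push along the arc with the closed fingers' flat side.

```bash
cat >> h.py <<'E'
S=np.array([575.2,-48.05])
def pose(th,off,z,r=40):
    p=S+r*np.array([np.cos(th),np.sin(th)])+off*np.array([-np.sin(th),np.cos(th)])
    return [p[0],p[1],z],[np.pi,0,(th+np.pi+np.pi)%(2*np.pi)-np.pi]
E
python3 - <<'E'
from h import *
t0=-0.465
for th in (t0,-2.45):
    print(np.round(solve_ik(*pose(th,14,93)),2))
move_to(*pose(t0,32,150))
print(move_linear(*pose(t0,32,93),feed=80,guard=8))
s=get_state();print(s['time'],s['eef_pos'],s['ft_force'])
g=move_linear(*pose(t0,16,93),feed=40,guard=8);s=get_state();print(g,s['time'],s['ft_force'])
for th in list(np.arange(t0-.1,-1.0,-.15)):
    g=move_linear(*pose(th,14,93),feed=30,guard=12);s=get_state();print(round(th,2),g,round(s['time'],2),s['ft_force'].round(1))
    if g:break
shot('wrist','w3')
E
```

```text
[ 0.61  0.57 -0.79  1.61  0.43  1.15  0.82]
[ 0.49  0.36 -0.49  1.78  0.2   1.05 -0.96]
False
5.1417 [625.58338566 -37.21773838  93.40257553] [-0.40219505  0.65091036  0.64284115]
False 5.6917 [-0.12869186  0.1224453   0.38109857]
-0.57 False 6.05 [0.5 0.4 0.3]
-0.72 False 6.41 [ 0.1 -0.3  0.2]
-0.87 False 6.77 [-0.5  0.3 -1. ]
```

View pics/w3.png

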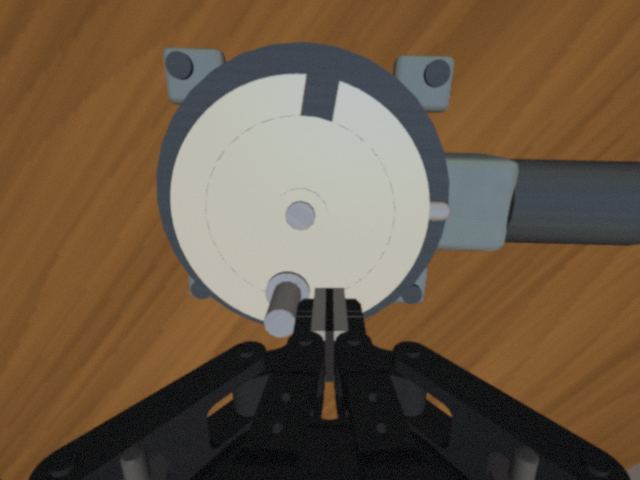

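The fingers stand beside the stud and the disc has turned, with the notch now at about (320,97) and the shaft at (300,215). The push works, so I'll check the angle and continue.

```bash
cat >> h.py <<'E'
def ang(c,n,z=71.5):
    d=(onz(c,*n,z))[:2]-S;return np.hypot(*d),np.arctan2(d[1],d[0])
E
python3 - <<'E'
from h import *
c=load('w3');print(ang(c,(320.5,97)),ang(c,(449,210.5),57),onz(c,300,215,74))
t0=-0.865
for th in np.arange(t0-.2,-2.1,-.2):
    g=move_linear(*pose(th,14,93),feed=35,guard=12);s=get_state();print(round(th,2),g,round(s['time'],2),s['ft_force'].round(1))
    if g:break
shot('wrist','w4')
E
```

```text
(np.float64(52.14593972298646), np.float64(2.0908882286677253)) (np.float64(74.47432746148199), np.float64(0.6907450580051927)) [574.83922185 -47.51319734  74.        ]
-1.06 False 7.21 [ 0.  -0.2  0. ]
-1.26 False 7.6 [ 0.2  0.5 -0.2]
-1.46 False 7.99 [-0.1  0.3 -0.4]
-1.66 False 8.38 [ 0.6 -0.8 -0. ]
-1.86 False 8.78 [-0.1 -0.   0.1]
-2.06 False 9.17 [ 0.4  0.3 -0.9]
```

View pics/w4.png

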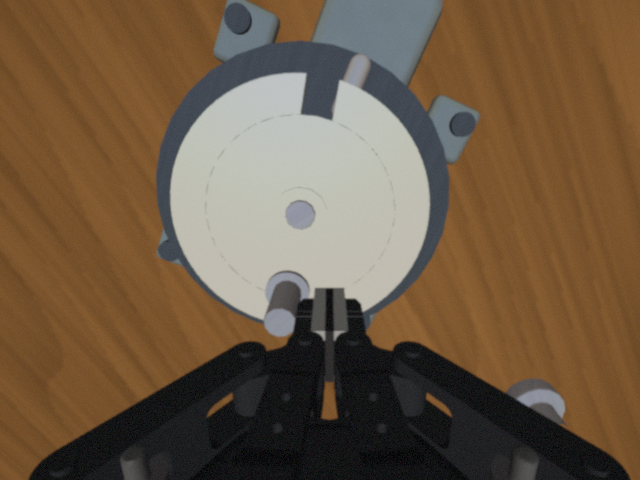

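```bash
python3 - <<'E'
from h import *
c=load('w4');a=ang(c,(320.5,96));p=ang(c,(361,60),57);print(a,p)
d=a[1]-0.693;print(d)
th=-2.065
for q in (th-d/2,th-d):
    g=move_linear(*pose(q,14,93),feed=25,guard=12)
sleep(.2);s=get_state();print(g,s['time'],s['ft_force'])
shot('wrist','w5')
E
```

```text
(np.float64(51.95158894389404), np.float64(0.8920560901254554)) (np.float64(72.2452290766223), np.float64(0.6898196701359309))
0.19905609012545544
False 10.05 [ 0.47046736 -0.18853906 -0.36148307]
```

View pics/w5.png

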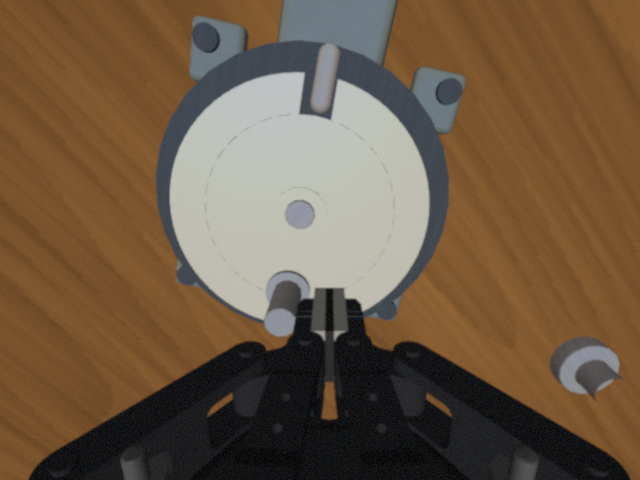

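```bash
python3 - <<'E'
from h import *
a=cv2.imread('pics/w5.png')[35:135,270:380];cv2.imwrite('pics/cw5.png',cv2.resize(a,None,fx=6,fy=6,interpolation=cv2.INTER_CUBIC))
E
```

```text
(no output)
```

View pics/cw5.png

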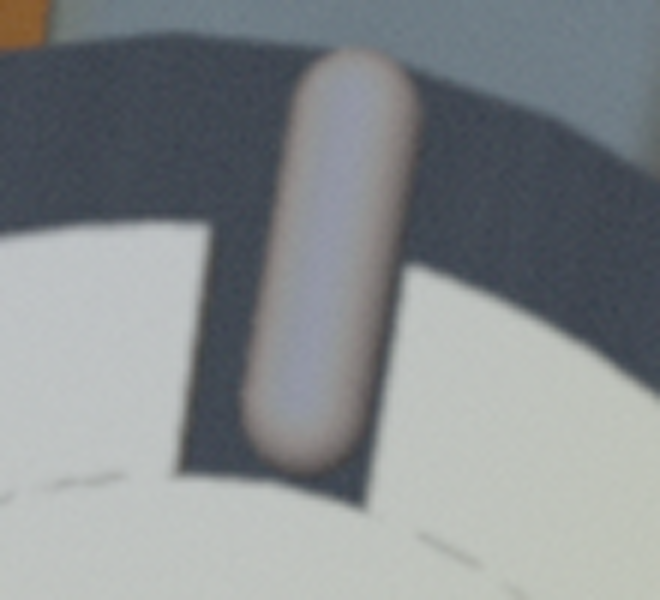

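The notch spans 202–400 in the crop and the pin 254–388, so the pin sits in the slot about 1.5 mm to one side. I'll nudge it a little further, and measure the offset first.

```bash
python3 - <<'E'
from h import *
c=load('w5')
n=ang(c,(270+301/6,85));p=ang(c,(270+321/6,85),56.5);print(n,p)
e=n[1]-p[1];print(e,n[0]*e)
if 0<e<.06:
    q=-2.065-.199-e
    g=move_linear(*pose(q,14,93),feed=20,guard=12)
sleep(.2);c=shot('wrist','w6')
a=cv2.imread('pics/w6.png')[35:135,270:380];cv2.imwrite('pics/cw6.png',cv2.resize(a,None,fx=6,fy=6,interpolation=cv2.INTER_CUBIC))
print(get_state()['time'])
E
```

```text
(np.float64(55.96079449274097), np.float64(0.7017513010925418)) (np.float64(57.54552256733772), np.float64(0.6861524989201672))
0.015598802172374637 0.8729213627011785
10.6
```

View pics/cw6.png

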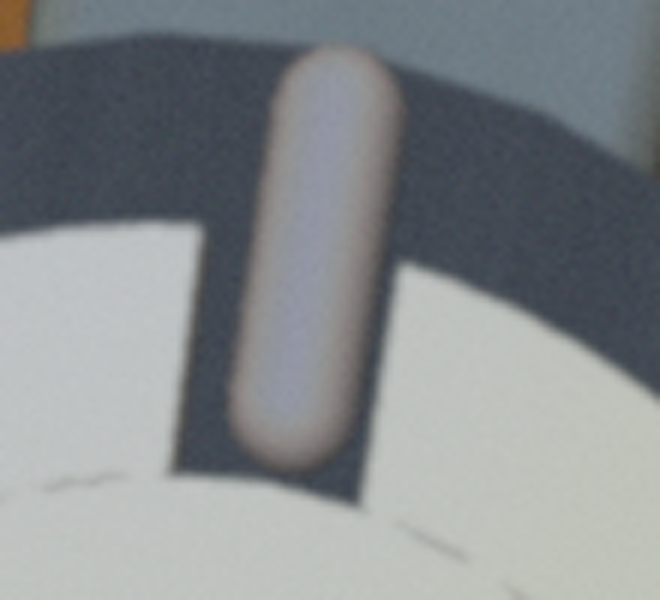

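Well centred. Now I'll draw back from the stud and press the disc at a clear spot beside the shaft.

```bash
python3 - <<'E'
from h import *
q=-2.28
move_linear(*pose(q,34,93),feed=60)
move_linear(*pose(q,36,115,),feed=80)
move_linear(*pose(q,38,90,r=0),feed=80)
sleep(.1);print(get_state()['ft_force'])
g=move_linear(*pose(q,38,81,r=0),feed=30,guard=10);print('a',g)
for z in np.arange(80,68.9,-1):
    g=move_linear(*pose(q,38,z,r=0),feed=6,guard=15);s=get_state();print(z,g,round(s['time'],2),s['eef_pos'].round(1),s['ft_force'].round(1))
    if g:break
shot('wrist','w7')
E
```

```text
[-0.32454889 -0.03225924  0.11337433]
a False
80.0 False 13.12 [604.1 -72.8  80. ] [ 0.6 -0.8 -0.7]
79.0 False 13.43 [604.2 -72.8  79.3] [-0.7  0.3  3.6]
78.0 False 13.75 [604.2 -72.8  78.2] [-0.6  0.5  4.3]
77.0 False 14.07 [604.2 -72.8  77.1] [-0.2  0.   4.2]
76.0 False 14.38 [604.2 -72.8  76.1] [0.4 0.  4.2]
75.0 False 14.7 [604.2 -72.8  75.1] [ 0.9 -0.   4.3]
74.0 False 15.02 [604.2 -72.8  74. ] [ 2.1 -0.9  4.2]
73.0 False 15.33 [604.1 -72.8  73. ] [ 1.8 -0.5  3.9]
72.0 False 15.65 [604.1 -72.8  72. ] [ 1.  -0.4  4.7]
71.0 False 15.97 [604.1 -72.8  71. ] [ 1.8 -0.4  4.6]
70.0 False 16.28 [604.2 -72.8  70.3] [ 0.7 -1.4  6.6]
69.0 False 16.6 [604.3 -72.8  69.9] [-1.5 -0.5 11.3]
```

View pics/w7.png

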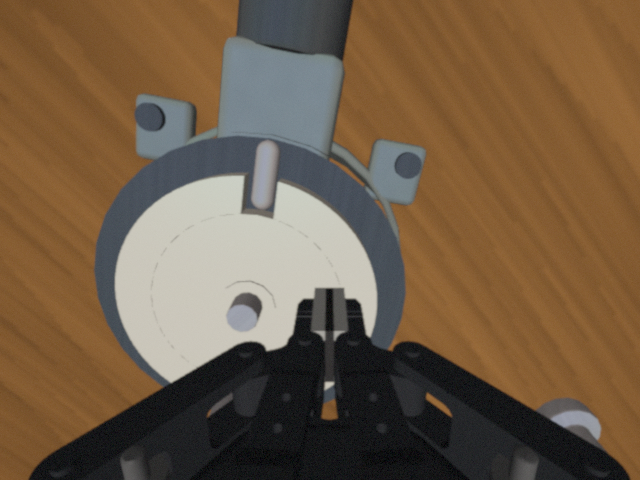

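The tool travelled about 9.5 mm at about 4–5 N, then the force climbed to 11 N, so the disc has bottomed. The pin is in the notch near (262,190). Next I'll retreat straight up and verify.

```bash
python3 - <<'E'
from h import *
move_linear(*pose(-2.28,38,120,r=0),feed=60)
p,o=pose(-2.28,-10,215,r=75)
move_linear(p,feed=120)
sleep(.3);shot('wrist','w8');shot('side','s8');shot('scene','sc8')
s=get_state();print(s['time'],s['eef_pos'],s['ft_force'])
a=cv2.imread('pics/s8.png')[195:295,205:355];cv2.imwrite('pics/cs8.png',cv2.resize(a,None,fx=5,fy=5,interpolation=cv2.INTER_CUBIC))
E
```

```text
19.3333 [518.7923168  -98.39516215 214.90476892] [-0.04749072 -0.50139066  0.08157477]
```

View pics/w8.png

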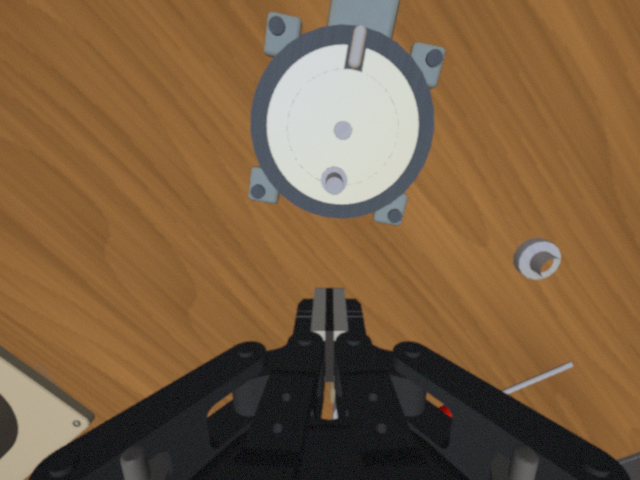

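View pics/cs8.png

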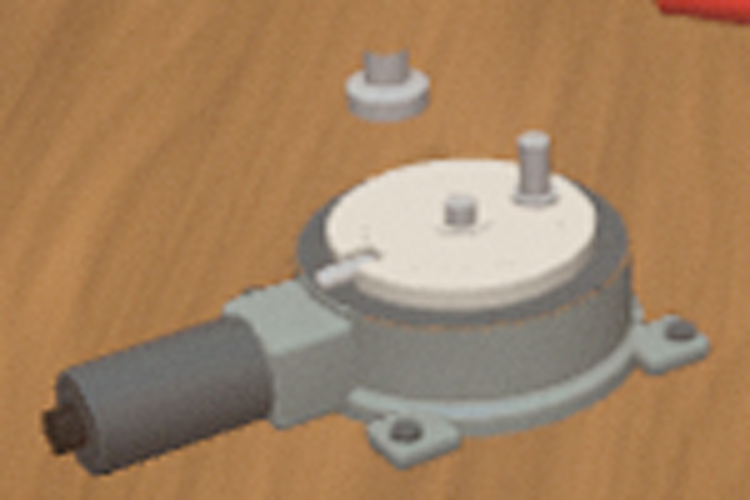

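View pics/sc8.png

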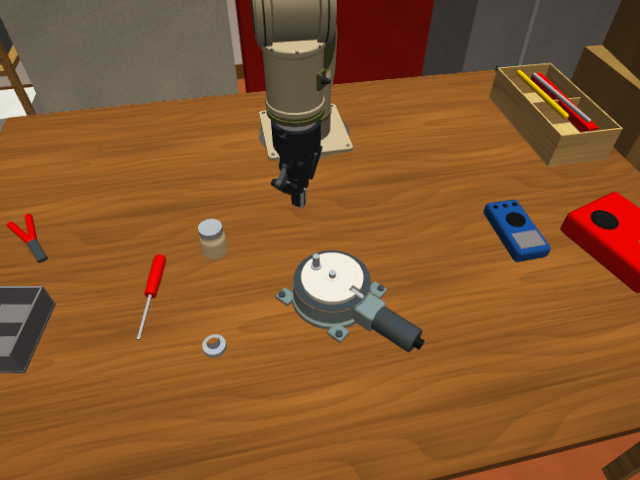

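The disc is visibly down: the shaft stands proud and the pin lies in the notch. The bystanders are unmoved and the robot is clear.

```bash
python3 - <<'E'
from h import *
c=load('w8');print(ang(c,(355,61),62.5),ang(c,(358,40),57))
close_job()
E
```

```text
(np.float64(49.59188345598213), np.float64(0.680743935109513)) (np.float64(64.65567266978289), np.float64(0.6878454783324424))
the job is handed in; nothing more can be done
```

The disc is home with the key pin in its notch, and I handed the job in at about 19 s on the robot's clock.

- **Turning:** I pushed the stud about 2 rad clockwise with the flat side of the closed fingers. Each push was set to stop at a 12 N change in tool force, and none did.
- **Alignment:** the first stop left the notch 0.9 mm off the pin. A small nudge corrected it.
- **Pressing:** I pressed on the disc face beside the shaft. It moved at about 4–5 N and then stopped, with the force rising to 11 N. The tool travelled about 9.4 mm from contact, which matches the 9 mm stroke. I did not triangulate the disc's height afterwards; the side view shows the shaft standing well proud of it.
- **Final check:** from above, the notch and pin directions differ by about 0.007 rad, or about 0.4 mm at 54 mm. That reading was by eye, so it is good to about a millimetre.
- **Surroundings:** the meter, screwdriver, jar and bushing look unmoved in the last scene picture. The arm is clear above the bench with no contact force.

One figure disagreed: the two wrist views put the pin's outer end at 64 mm, about 3 mm above its top's given 61 mm. I used the text's height there; the direction to the pin was consistent across views.

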